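# Load the specimen mounts into their microscope holders

## Robot

A 7-joint arm with a two-finger parallel gripper is mounted at the origin on a cart in front of the work surface, level with it; the furniture and walls round the work are solid. World frame = base frame: x ahead of the robot, y to its left, z up, the work surface at z = 0. Lengths are in m, angles in rad, forces in N, time in s.
With the tool pointing down it reaches from about 0.425 to 0.875 m from the base axis. Payload 4.7 kg.
Tool frame: the origin (TCP) lies between the finger pads; the fingertips stand robot.nose_length ahead of it and the grasp point (between the pads) is the TCP (robot.nose_length is the distance from the TCP to the fingertips, in m); z points along the fingers, y is the line along which they close (so a half turn about z gives the same grasp; the last joint's range is limited). The gripper opens to 85 mm and grips with 20 to 120 N. Pads are 22 mm wide; open, the fingers measure 114 mm over their backs; the gripper's body (76 mm by 85 mm) begins 54 mm behind the grasp point. The pads swing forward as they close: fully open they stand 13 mm farther back than shut.
Start: joints at [-1.259, 0.321, -0.07, 1.45, 0.023, 1.371, -0.057], TCP at [0.191, 0.621, 0.25] pointing down, gripper open.
Joint ranges: [-2.86, 2.86], [-0.3, 2.09], [-1.38, 1.24], [0.06, 2.45], [-1.56, 4.7], [0.09, 2.05], [-2.69, 2.69]. Speed limits (rad/s): [2.57, 2.57, 3.14, 3.14, 3.14, 3.14, 3.14].

## Interface

Orientations are given as a unit quaternion [x, y, z, w].
In Python, from rig import robot, optics, order, recognise, outline_of, mark_of gives the robot as it stands.
- The arm moves only by the tool arm_command, never from a script. Its argument "series" is one flat list of numbers, 7 for each row, row after row: the closure in counts, from 0 (fully open) to 255 (shut), then the shift along the tool's x, y, z in m, then the turn, a rotation vector about the tool's x, y, z in degrees. In form: [hand, tx, ty, tz, ax, ay, az, hand, tx, ty, tz, ax, ay, az, ...]. A call has exactly 8 rows; each row is the pose to reach, as a shift and turn from the pose commanded when the call began, along the tool's axes at that moment; what a row does not reach only later rows make up. A row lasts 1/8 s, in which the tool goes at most 62.5 mm and 10.7 degrees, less where a joint would pass 70% of its speed; a pose out of reach is approached as far as the arm can. A call with a gripper value outside its range is refused whole. The fingers move at their own pace and stop on an object; the grip force is fixed at half the most. Time passes only in rows, so rows that repeat a pose let the fingers close, or fill a call up. It gives the time, the measured TCP pose, the force, the opening and the grip force at its end, in the units of the state.
- robot.get_state(): the state, without advancing time (a new reading comes with each control period).
- optics.snapshot(name): name is "scene" or "top"; returns a dict with "image" (420x560x3 uint8, blue, green, red), "vfov" (degrees; the focal length in pixels is half the picture's height over the tangent of half this angle, whatever the lens; pixels are square), "cx", "cy" (the principal point, pixels), "rvec" (rotation vector, rad) and "tvec" (3), from world to camera coordinates, as OpenCV has them. Camera axes: x right, y down, z forward; pixel columns grow to the right and rows downward; lengths in m; the calibration is good to about 2 mm. A picture is of the moment at which its call begins. There is no depth.
- order.finish_job(): hands the job in; it is judged then, once.
Trained networks look in a picture, given as the dict that the camera call returned (one of the last four; its "shot" number tells which), for a name from the list of things; names that differ only in an ending like _2 or _b are one class to them, and where a whole thing is asked for, a point or a joint stands for the part that bears it (a point fixed in the world has none). Each returns a list of dicts, best first, with "p" (0 to 1); they miss things now and then, are a little off and sometimes report something else, mostly with a low value. They report only what shows in the picture. A call takes as long as a camera call. They do not tell look-alikes from the thing itself.
- recognise(picture, label): "box" ([left, top, width, height] in pixels, round what is visible of it).
- outline_of(picture, label): "mask" (420x560 bool, what is visible of it) and "box" ([left, top, width, height] in pixels, round what is visible of it).
- mark_of(picture, label): "pixel" ([row, column] in pixels: a listed point, or the origin of a listed thing).
The state is a dict: "t": time; "joints": joint angles; "joint_velocities": joint speeds; "tau": joint torques, N m; "eef_pos": TCP position; "eef_rot": TCP orientation; "ft_force": force on the tool from outside, world axes, zero at the start; "ft_torque": the same for the moment, N m; "grip_width": opening from 0.0 (shut) to 1.0 (fully open); "grip_force": force on a finger pad.
Only numpy, scipy, OpenCV 4.12 (cv2) and the standard library are available. Lean on these libraries where they do the work, as an engineer would, in place of code of your own. Each camera call takes 0.05 s, during which the arm holds its last target. There are 200 camera calls.

## Task

Load the polished specimen mounts for the microscope, each into the holder it fits so that all faces stand level: the large round mount into the narrower round bore, the oblong mount into the rectangular pocket, and the reducing bush into the wider round bore with the small round mount then in the bush. Set everything down gently (no dropping), fully home on the pocket floors with the polished faces up, let go, and leave the vial, the petri dish and the caliper where they are.

Things in the scene. Friction and masses are not known exactly. Their poses are not given: they have to be found in the camera images.
- wide_holder: Low round aluminium holder with the WIDER bore, fixed to the desk. Body 72 mm diameter, rim 17 mm above the desk, foot flange 84 mm diameter and 5 mm thick, one small thumbscrew sticking 14 mm out of the side along its +x, below the rim. Round bore 60 mm diameter with its flat floor 9 mm above the desk; the mouth has a steep lead-in (5 mm deep) opening to 65 mm diameter. Origin on the bore axis at desk level, z up. Takes the reducing bush.
- narrow_holder: Taller round aluminium holder with the NARROWER bore, fixed to the desk. Body 59 mm diameter, rim 24 mm above the desk, foot flange 71 mm diameter and 5 mm thick, thumbscrew sticking 14 mm out of the side along its +x, below the rim. Round bore 48 mm diameter with its flat floor 15 mm above the desk; the mouth has a steep lead-in (5 mm deep) opening to 53 mm. Origin on the bore axis at desk level, z up. Takes the large round mount.
- slot_holder: Rectangular aluminium holder fixed to the desk, 78 mm (its x) by 56 mm (its y), rim 24 mm above the desk, two thumbscrews sticking 14 mm out along +y below it, foot 100 mm long in x. Pocket 56 mm (x) by 36 mm (y), flat floor 15 mm above the desk, mouth with a steep lead-in (5 mm deep) opening to 61 by 41 mm. Origin at the pocket's centre at desk level, x along the pocket's long side, z up. Takes the oblong mount, either way round.
- reducing_bush: Loose aluminium reducing bush: a thick disc 52 mm outside diameter, 16 mm high, knurled near its top, with a round pocket in its upper face (38 mm diameter, floor 9 mm above its underside, lead-in opening to 43 mm); 70 g. It stands on the desk, pocket up. Goes into the wide holder (8 mm then stays above the rim) and itself takes the small round mount. Origin at the centre of its underside, z up.
- small_mount: Small round specimen mount: black resin disc 30 mm diameter, 17 mm high, with a light round metal specimen in its upper, polished face; about 18 g, lying face up. Goes into the pocket of the reducing bush (10 mm then stays above the bush). Origin at the centre of its underside, z up.
- large_mount: Large round specimen mount: black resin disc 40 mm diameter, 20 mm high, with a small rectangular steel specimen in its upper, polished face; 60 g, lying face up. Goes into the narrow holder (11 mm then stays above the rim). Origin at the centre of its underside, z up.
- oblong_mount: Oblong specimen mount: black resin block 48 mm (its x) by 28 mm (its y), 20 mm high, with two steel strips in its upper, polished face; 60 g, lying face up. Goes into the slot holder, long side along the pocket's long side (11 mm then stays above the rim). Origin at the centre of its underside, z up.
- vial: Bystander: small glass vial with a black screw cap, 23 mm diameter, 58 mm tall, standing behind the holders. Origin at the centre of its underside. Leave alone.
- petri_dish: Bystander: clear petri dish, 58 mm diameter, 14 mm high, behind the holders. Origin at the centre of its underside. Leave alone.
- caliper: Bystander: steel vernier caliper lying flat near the front edge of the desk, 150 mm long along its y, 61 mm wide, 10 mm high. Origin at the centre of its underside. Leave alone.
There are look-alikes about, which are no part of the job. Leave any yellow look-alike of the large_mount alone.

How it is judged:
By the outcome, as a careful person would: the job done as asked, in the order asked, and still so for the second after the job is handed in, with the robot touching nothing.
It also fails if it takes over 99 s, if anything falls off the work surface, if the arm or the gripper's body presses on something with over 40 N, if the wrist force passes 120 N, or if a joint passes its speed limit or range.

## Working session

There is one attempt and no reset: what is moved stays moved. The work goes in short steps, Python scripts to look and compute and a tool call to move; the robot and the scene stay as the last step left them, time stands still between calls to the robot, and variables do not carry over. Pictures are saved under pics/ and viewed, at most 14 in all, crops included, and the job is handed in when it is done.

Besides the shell and the picture viewer there is one more tool, called after "Emit:" as a command line: name --argument value ..., lists and objects as JSON in quotes. arm_command: Moves the arm, as the interface text tells. Its arguments: {"type":"object","properties":{"series":{"type":"array"}},"required":["series"]}

```bash
ls; mkdir -p pics; cat > h.py <<'E'
import numpy as np, cv2
from rig import robot, optics, order, recognise, outline_of, mark_of
def cam(p):
    h,w=p["image"].shape[:2]; f=h/2/np.tan(np.radians(p["vfov"])/2)
    K=np.array([[f,0,p["cx"]],[0,f,p["cy"]],[0,0,1.]]); R=cv2.Rodrigues(np.array(p["rvec"],float))[0]
    return K,R,np.array(p["tvec"],float).ravel()
def px2w(p,row,col,z):
    K,R,t=cam(p); d=R.T@np.linalg.inv(K)@np.array([col,row,1.]); c=-R.T@t
    return c+d*(z-c[2])/d[2]
def w2px(p,X):
    K,R,t=cam(p); v=K@(R@np.array(X,float)+t); return v[1]/v[2],v[0]/v[2]
E
python3 - <<'E'
from h import *
s=robot.get_state(); print({k:np.round(v,3) for k,v in s.items()}, robot.nose_length)
N="wide_holder narrow_holder slot_holder reducing_bush small_mount large_mount oblong_mount vial petri_dish caliper".split()
for v in("top","scene"):
    p=optics.snapshot(v); cv2.imwrite(f"pics/{v}0.png",p["image"]); K,R,t=cam(p); print(v,K[0,0],-R.T@t, p['cx'],p['cy'])
    for n in N:
        for r in mark_of(p,n)[:3]:
            if r["p"]>.2: print(n,round(r["p"],2),np.round(r["pixel"],1),np.round(px2w(p,*r["pixel"],0),3))
E
```

```text
pics
{'t': np.float64(0.0), 'joints': array([-1.259,  0.322, -0.07 ,  1.452,  0.023,  1.371, -0.057]), 'joint_velocities': array([ 0.001,  0.   ,  0.002, -0.001, -0.   ,  0.001, -0.   ]), 'tau': array([-0.0000e+00, -4.9358e+01, -3.8300e-01, -3.1434e+01,  1.3000e-02,
        1.1000e-02, -0.0000e+00]), 'eef_pos': array([0.191, 0.621, 0.249]), 'eef_rot': array([ 0.148,  0.989, -0.001, -0.   ]), 'ft_force': array([-0.155, -0.509, -0.888]), 'ft_torque': array([-0.024,  0.025, -0.008]), 'grip_force': np.float64(0.0), 'grip_width': np.float64(0.997)} 0.019
top 540.3611127107953 [0.46090696 0.1368929  1.02204578] 276.2404917007207 209.12906231338633
wide_holder 0.64 [177.6 254.8] [0.566 0.206 0.   ]
wide_holder 0.49 [297.9 302.9] [0.341 0.113 0.   ]
narrow_holder 0.62 [177.3 317.2] [0.568 0.088 0.   ]
slot_holder 0.68 [171.3 188.2] [0.577 0.334 0.   ]
reducing_bush 0.64 [228.3 267. ] [0.47  0.182 0.   ]
small_mount 0.54 [250.9 211.9] [0.426 0.286 0.   ]
large_mount 0.93 [231.4 312.2] [0.466 0.096 0.   ]
large_mount 0.83 [198.5 386.1] [ 0.529 -0.042  0.   ]
oblong_mount 0.74 [240.5 375.1] [ 0
[... 265 characters left out ...]
 265.8099015145574 208.95979255371512
wide_holder 0.6 [199.9 275.6] [0.569 0.203 0.   ]
narrow_holder 0.92 [230.5 310.9] [0.562 0.07  0.   ]
slot_holder 0.74 [172.3 250.9] [0.59  0.343 0.   ]
slot_holder 0.23 [275.9 295.9] [ 0.463 -0.034  0.   ]
reducing_bush 0.77 [216.6 237.4] [0.472 0.179 0.   ]
small_mount 0.48 [200.2 197.5] [0.434 0.276 0.   ]
small_mount 0.41 [223.6 382.7] [0.69  0.027 0.   ]
large_mount 0.84 [236.1 258.5] [0.471 0.099 0.   ]
large_mount 0.61 [269.  335.6] [ 0.528 -0.049 -0.   ]
oblong_mount 0.91 [276.8 293.5] [ 0.458 -0.035  0.   ]
vial 0.68 [224.5 377.7] [0.68  0.029 0.   ]
petri_dish 0.9 [195.8 336.6] [0.685 0.159 0.   ]
caliper 0.94 [252.3 191. ] [0.348 0.108 0.   ]
```

```bash
python3 - <<'E'
import cv2
a=cv2.imread("pics/top0.png"); cv2.imwrite("pics/topc.png",cv2.resize(a[90:330,140:440],(750,600),interpolation=cv2.INTER_CUBIC))
E
```

```text
(no output)
```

View pics/topc.png

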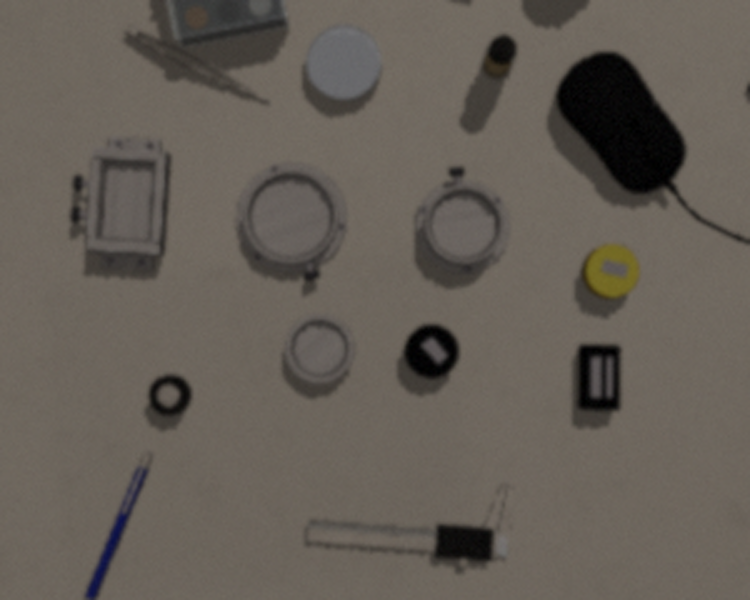

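View pics/scene0.png

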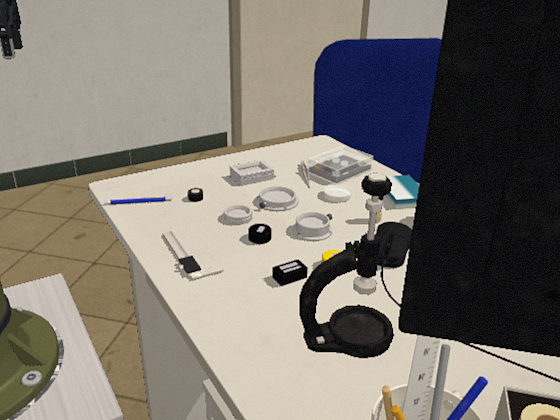

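The large-mount candidates in the top crop are the black disc at (432,350), which is full-image row 230, col 313, and the yellow disc at (612,271). The black one with a small rectangular steel insert is the real mount, and the yellow one is the look-alike. The holders are at crop (128,200), (292,218) and (463,225). Next I'll fit silhouettes and check them on an overlay.

```bash
cat > fit.py <<'E'
from h import *
from scipy.optimize import minimize
a=np.linspace(0,2*np.pi,40,endpoint=False); C=np.c_[np.cos(a),np.sin(a)]
def cyl(d,z0,z1): return np.vstack([np.c_[C*d/2,np.full(40,z)] for z in(z0,z1)])
def box(x,y,z0,z1): return np.array([[i*x/2,j*y/2,z] for i in(-1,1) for j in(-1,1) for z in(z0,z1)])
M={"wide_holder":[cyl(.084,0,.005),cyl(.072,0,.017)],"narrow_holder":[cyl(.071,0,.005),cyl(.059,0,.024)],
"slot_holder":[box(.078,.056,0,.024),box(.1,.04,0,.005)],"reducing_bush":[cyl(.052,0,.016)],"small_mount":[cyl(.03,0,.017)],
"large_mount":[cyl(.04,0,.02)],"oblong_mount":[box(.048,.028,0,.02)],"vial":[cyl(.023,0,.058)],"petri_dish":[cyl(.058,0,.014)]}
S=4
def render(p,n,q):
    K,R,t=cam(p); c,s=np.cos(q[2]),np.sin(q[2]); m=np.zeros((420*S,560*S),np.uint8)
    for P in M[n]:
        X=P@np.array([[c,s,0],[-s,c,0],[0,0,1]])+[q[0],q[1],q[3] if len(q)>3 else 0]
        u=cv2.projectPoints(X,np.array(p["rvec"],float),t,K,None)[0].reshape(-1,2)
        cv2.fillConvexPoly(m,cv2.convexHull(np.round((u+.5)*S*16-8).astype(np.int32)),1,shift=4)
    return m>0
def iou(p,n,q,mk): r=render(p,n,q); return (r&mk).sum()/(r|mk).sum()
def up(m): return cv2.resize(m.astype(np.float32),None,fx=S,fy=S,interpolation=cv2.INTER_LINEAR)>.5
def fit(p,n,q0,mk,yaw):
    f=lambda v: -iou(p,n,[v[0]/1e3,v[1]/1e3,v[2]/57.3 if yaw else 0],mk)
    x0=np.array([q0[0]*1e3,q0[1]*1e3,np.degrees(q0[2])]); sim=np.vstack([x0,x0+[6,0,0],x0+[0,6,0],x0+[0,0,8]]) 
    r=minimize(f,x0,method="Nelder-Mead",options=dict(initial_simplex=sim,xatol=.05,fatol=1e-4)); return r.x,-r.fun
E
cat > m0.py <<'E'
from fit import *
G={"wide_holder":(.566,.206,0),"narrow_holder":(.568,.088,0),"slot_holder":(.577,.334,0),"reducing_bush":(.47,.182,0),"small_mount":(.426,.286,0),"large_mount":(.466,.096,0),"oblong_mount":(.45,-.022,0),"vial":(.687,.054,0),"petri_dish":(.683,.162,0)}
for v in("top","scene"):
    p=optics.snapshot(v); im=cv2.resize(p["image"],None,fx=S,fy=S,interpolation=cv2.INTER_CUBIC)
    for n,q in G.items():
        best=None
        for r in outline_of(p,n)[:4]:
            mk=up(r["mask"]); i=iou(p,n,q,mk)
            if i>.15 and(best is None or i>best[0]): best=(i,mk,r["p"])
        if best is None: print(v,n,"none"); continue
        yaw=n in("slot_holder","oblong_mount"); fs=[fit(p,n,(q[0],q[1],y),best[1],yaw) for y in((0,1.57) if yaw else(0,))]
        x,s=max(fs,key=lambda z:z[1]); print(v,n,np.round(x,1),round(s,3),round(best[2],2))
        cs=cv2.findContours(render(p,n,[x[0]/1e3,x[1]/1e3,x[2]/57.3 if yaw else 0]).astype(np.uint8),0,1)[0]; cv2.drawContours(im,cs,-1,(0,0,255),1)
    if v=="top": cv2.imwrite("pics/ov.png",cv2.resize(im[95*S:265*S,165*S:400*S],(800,579))); cv2.imwrite("pics/topfull.png",p["image"])
E
python3 m0.py
```

```text
top wide_holder [566.7 203.4   1.4] 0.954 0.71
top narrow_holder [561.8  73.2  14.7] 0.941 0.97
top slot_holder [577.  326.4 178. ] 0.919 0.94
top reducing_bush [468.2 180.4   7.8] 0.97 0.84
top small_mount [431.9 292.  -12.9] 0.856 0.7
top large_mount [467.8  97.2   0.9] 0.96 0.8
top oblong_mount [450.7 -27.3 180.4] 0.933 0.77
top vial [684.2  49.2   6.9] 0.859 0.63
top petri_dish [685.2 165.3  -3.2] 0.967 0.58
scene wide_holder [569.  199.6   5.9] 0.95 0.83
scene narrow_holder [565.   70.3  29.1] 0.903 0.65
scene slot_holder none
scene reducing_bush [470.9 175.5   3.5] 0.947 0.71
scene small_mount [436.2 293.5 -13.3] 0.653 0.73
scene large_mount [469.9  94.2   3.1] 0.887 0.7
scene oblong_mount [451.3 -31.   -2.8] 0.897 0.88
scene vial none
scene petri_dish [687.3 162.4   0.8] 0.933 0.96
```

View pics/ov.png

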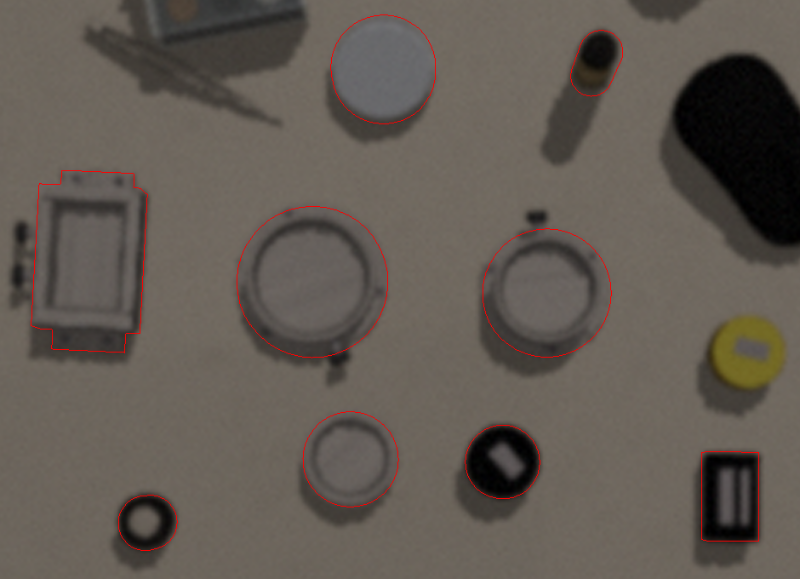

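View pics/topfull.png

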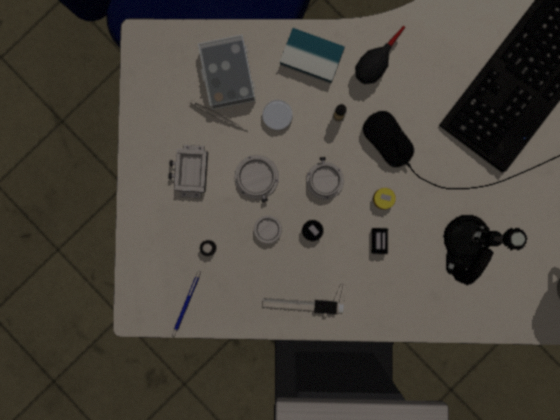

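The overlay contours sit well on all seven things, and the two cameras agree to about 3 mm. There is nothing tall between the arm and the work. Now a small helper turns world targets into tool-axis shifts.

```bash
cat > go.py <<'E'
import sys
from h import *
from scipy.spatial.transform import Rotation as Ro
s=robot.get_state(); R=Ro.from_quat(s["eef_rot"]); p=np.array(s["eef_pos"])
yaw=np.degrees(np.arctan2(*(R.apply([0,1,0])[[1,0]])))
print("pos",np.round(p*1e3,1),"closing-dir yaw",round(yaw,1),"tilt",np.round(R.apply([0,0,1]),3),"F",np.round(s["ft_force"],1),"w",round(float(s["grip_width"]),3),round(float(s["grip_force"]),1),"nose",robot.nose_length,"t",s["t"],"q",np.round(s["joints"],2))
if len(sys.argv)>3:
    q=np.array(sys.argv[1:4],float)/1e3; tgt=float(sys.argv[4]) if len(sys.argv)>4 else 90.
    G=Ro.from_euler('z',tgt-90,degrees=True)*Ro.from_matrix([[-1,0,0],[0,1,0],[0,0,-1]])
    print("shift",np.round(R.inv().apply(q-p),4),"turn",np.round((R.inv()*G).as_rotvec(degrees=True),2))
E
python3 go.py 469 96 120 90
```

```text
pos [190.7 621.4 250.3] closing-dir yaw 72.9 tilt [ 0.  0. -1.] F [ 0.3 -0.2  0.5] w 1.001 0.0 nose 0.019 t 2.1 q [-1.26  0.32 -0.07  1.45  0.02  1.37 -0.06]
shift [-0.4201 -0.4206  0.1303] turn [  0.     0.   -17.06]
```

Emit:
arm_command --series '[87,-0.42,-0.421,0.13,0,0,-17.06,87,-0.42,-0.421,0.13,0,0,-17.06,87,-0.42,-0.421,0.13,0,0,-17.06,87,-0.42,-0.421,0.13,0,0,-17.06,87,-0.42,-0.421,0.13,0,0,-17.06,87,-0.42,-0.421,0.13,0,0,-17.06,87,-0.42,-0.421,0.13,0,0,-17.06,87,-0.42,-0.421,0.13,0,0,-17.06]'

```text
t: 3.1
eef_pos: [0.42, 0.1879, 0.1437]
eef_rot: [-0.0, 1.0, 0.001, 0.001]
ft_force: [1.2, 0.7, 0.4]
grip_width: 0.661
grip_force: 0.0
```

```bash
python3 go.py 469 96 120 90
```

```text
pos [420.  187.9 143.7] closing-dir yaw 90.0 tilt [ 0.001  0.001 -1.   ] F [1.2 0.7 0.4] w 0.661 0.0 nose 0.019 t 3.1 q [-0.73 -0.01  0.26  2.05  0.    1.1   1.09]
shift [-0.049  -0.092   0.0237] turn [0.06 0.08 0.01]
```

Emit:
arm_command --series '[87,-0.025,-0.047,0.012,0,0,0,87,-0.049,-0.092,0.024,0,0,0,87,-0.049,-0.092,0.024,0,0,0,87,-0.049,-0.092,0.054,0,0,0,87,-0.049,-0.092,0.07,0,0,0,87,-0.049,-0.092,0.07,0,0,0,87,-0.049,-0.092,0.07,0,0,0,87,-0.049,-0.092,0.07,0,0,0]'

```text
t: 4.1
eef_pos: [0.4688, 0.098, 0.0745]
eef_rot: [-0.0, 1.0, 0.0, 0.001]
ft_force: [-0.1, 0.2, 0.3]
grip_width: 0.659
grip_force: 0.0
```

```bash
python3 - <<'E'
from h import *
p=optics.snapshot("scene"); cv2.imwrite("pics/s1.png",cv2.resize(p["image"][140:300,170:384],(800,598),interpolation=cv2.INTER_CUBIC))
E
python3 go.py 469 96 16 90
```

```text
pos [468.7  97.9  74.4] closing-dir yaw 90.0 tilt [ 0.002  0.001 -1.   ] F [ 0.5 -0.4  0.4] w 0.657 0.0 nose 0.019 t 4.15 q [-0.61  0.13  0.37  2.07 -0.06  0.95  1.36]
shift [-0.0002 -0.002   0.0584] turn [0.04 0.09 0.01]
```

View pics/s1.png

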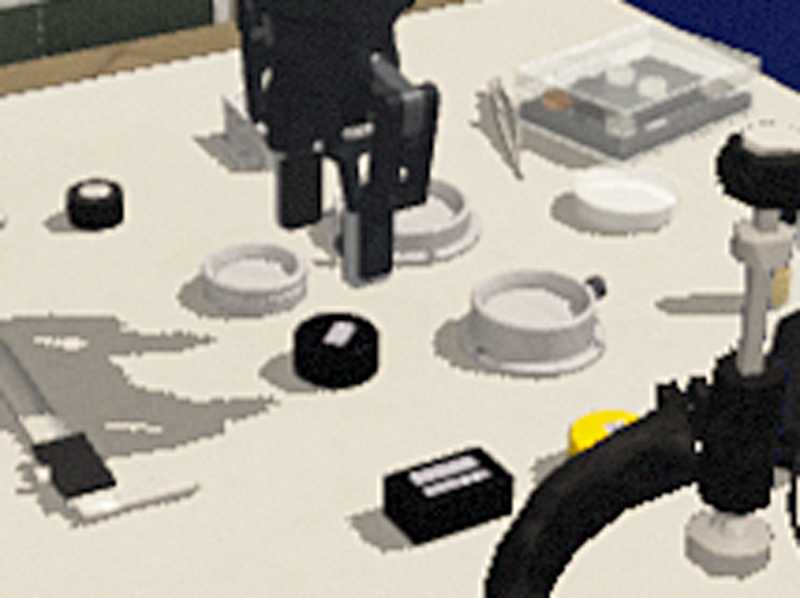

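The near fingertip's bottom edge is at crop (352,285)–(390,272), above the black mount at (337,350). I'll check its height by projection.

```bash
python3 - <<'E'
from h import *
p=optics.snapshot("scene")
for z in (.052,.056,.060,.064):
  print(z,[tuple(np.round([(c-170)*3.738,(r-140)*3.738]).astype(int)) for r,c in (w2px(p,(x,y,z)) for x in(.458,.480) for y in(.070,.0555))])
E
```

```text
0.052 [(np.int64(337), np.int64(294)), (np.int64(353), np.int64(309)), (np.int64(380), np.int64(283)), (np.int64(397), np.int64(297))]
0.056 [(np.int64(337), np.int64(287)), (np.int64(354), np.int64(301)), (np.int64(380), np.int64(275)), (np.int64(397), np.int64(289))]
0.06 [(np.int64(337), np.int64(279)), (np.int64(354), np.int64(292)), (np.int64(380), np.int64(267)), (np.int64(397), np.int64(281))]
0.064 [(np.int64(337), np.int64(270)), (np.int64(354), np.int64(284)), (np.int64(380), np.int64(259)), (np.int64(397), np.int64(273))]
```

Emit:
arm_command --series '[87,0,-0.001,0.016,0,0,0,87,0,-0.001,0.032,0,0,0,87,0,-0.001,0.04,0,0,0,87,0,-0.001,0.046,0,0,0,87,0,-0.001,0.046,0,0,0,87,0,-0.001,0.046,0,0,0,87,0,-0.001,0.046,0,0,0,87,0,-0.001,0.046,0,0,0]'

```text
t: 5.2
eef_pos: [0.4683, 0.0967, 0.0278]
eef_rot: [-0.0, 1.0, 0.0, 0.0]
ft_force: [-0.5, -0.3, -0.5]
grip_width: 0.661
grip_force: 0.0
```

```bash
python3 go.py 469 97 28.5 90
```

```text
pos [468.3  96.7  27.8] closing-dir yaw 90.0 tilt [ 0.001  0.    -1.   ] F [-0.5 -0.3 -0.5] w 0.661 0.0 nose 0.019 t 5.2 q [-0.6   0.2   0.36  2.11 -0.1   0.85  1.4 ]
shift [-0.0007  0.0003 -0.0007] turn [0.02 0.04 0.  ]
```

Close, then lift.

Emit:
arm_command --series '[255,0,0,0,0,0,0,255,0,0,0,0,0,0,255,0,0,0,0,0,0,255,0,0,0,0,0,0,255,0,0,-0.02,0,0,0,255,0,0,-0.05,0,0,0,255,0,0,-0.05,0,0,0,255,0,0,-0.05,0,0,0]'

```text
t: 6.2
eef_pos: [0.4676, 0.0965, 0.077]
eef_rot: [0.0, 1.0, -0.0, -0.0]
ft_force: [-0.4, 0.4, -1.6]
grip_width: 0.437
grip_force: 60.1
```

```bash
python3 - <<'E'
from fit import *
s=robot.get_state(); 
for v in("top","scene"):
    p=optics.snapshot(v); cv2.imwrite(f"pics/{v}2.png",p["image"])
    z=s["eef_pos"][2]-.0278
    for r in outline_of(p,"large_mount")[:3]: 
        print(v,r["p"],r["box"],px2w(p,r["box"][1]+r["box"][3]/2,r["box"][0]+r["box"][2]/2,z+.01))
a=cv2.imread("pics/scene2.png")[160:280,190:350]; cv2.imwrite("pics/s2.png",cv2.resize(a,(800,600),interpolation=cv2.INTER_CUBIC))
E
python3 go.py 563.5 72 78 90
```

```text
top 0.84 [374.9, 187.3, 21.5, 20.1] [ 0.52739971 -0.03089475  0.059205  ]
scene 0.78 [245.1, 197.9, 24.1, 17.6] [0.46783595 0.097721   0.059205  ]
pos [467.4  96.4  76.6] closing-dir yaw 90.0 tilt [-0.002 -0.001 -1.   ] F [-0.5  0.1 -0.2] w 0.434 60.1 nose 0.019 t 6.4 q [-0.61  0.12  0.37  2.07 -0.05  0.96  1.36]
shift [-0.0961 -0.0244 -0.0015] turn [-0.04 -0.1   0.  ]
```

View pics/s2.png

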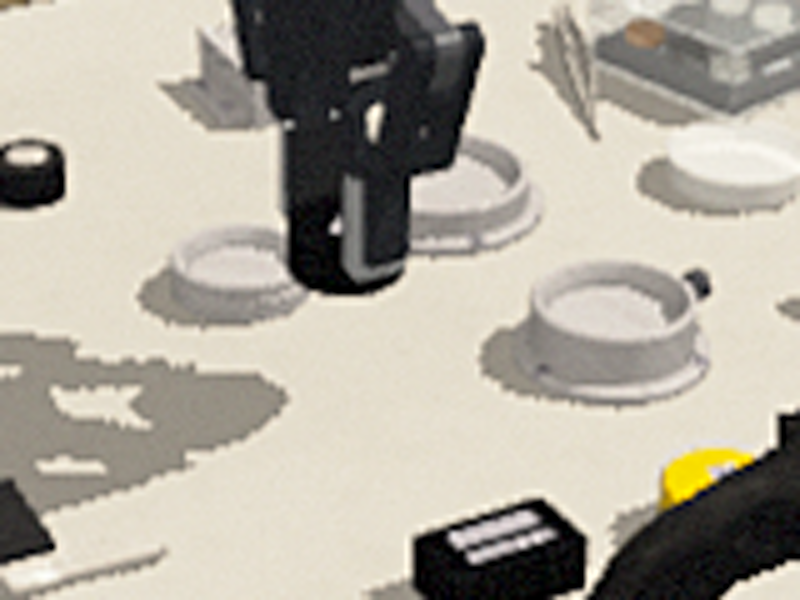

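The mount is held squarely. The fingertip's bottom edge is at crop (355,283)–(405,270) and the mount's underside at about (345,293). I'll check the tip height again.

```bash
python3 - <<'E'
from h import *
p=optics.snapshot("scene")
f=lambda X:[int(round(k)) for k in (lambda rc:((rc[1]-190)*5,(rc[0]-160)*5))(w2px(p,X))]
for z in (.055,.059,.063,.067):
  print(z,[f((x,y,z)) for x in(.4564,.4784) for y in(.0764,.068,.062)])
# mount bottom silhouette lowest point
a=np.linspace(0,6.28,60)
for z in(.045,.049,.053):
  q=np.array([f((.4676+.02*np.cos(t),.0964+.02*np.sin(t),z)) for t in a]); print(z,q[q[:,1].argmax()],q[:,0].min(),q[:,0].max())
E
```

```text
0.055 [[337, 279], [350, 290], [359, 297], [395, 263], [407, 274], [417, 282]]
0.059 [[337, 268], [350, 279], [359, 287], [395, 253], [408, 263], [417, 271]]
0.063 [[337, 258], [350, 268], [359, 276], [395, 242], [408, 253], [417, 260]]
0.067 [[337, 247], [350, 257], [359, 265], [395, 232], [408, 242], [417, 250]]
0.045 [328 301] 278 396
0.049 [328 290] 278 396
0.053 [328 280] 278 396
```

Emit:
arm_command --series '[255,-0.05,-0.013,0,0,0,0,255,-0.095,-0.024,0,0,0,0,255,-0.095,-0.024,0,0,0,0,255,-0.095,-0.024,0,0,0,0,255,-0.095,-0.024,0.01,0,0,0,255,-0.095,-0.024,0.02,0,0,0,255,-0.095,-0.024,0.02,0,0,0,255,-0.095,-0.024,0.02,0,0,0]'

```text
t: 7.45
eef_pos: [0.563, 0.0727, 0.0576]
eef_rot: [-0.0, 1.0, 0.0, 0.0]
ft_force: [0.2, -0.0, -0.2]
grip_width: 0.436
grip_force: 60.2
```

```bash
python3 - <<'E'
from h import *
p=optics.snapshot("scene"); cv2.imwrite("pics/s3.png",cv2.resize(p["image"][150:270,230:390],(800,600),interpolation=cv2.INTER_CUBIC))
E
python3 go.py 562 72.4 43 90
```

```text
pos [563.2  72.7  57.8] closing-dir yaw 90.0 tilt [ 0.  0. -1.] F [-1.   0.3 -0.8] w 0.44 60.2 nose 0.019 t 7.5 q [-0.52  0.34  0.4   1.88 -0.16  0.96  1.52]
shift [ 0.0012 -0.0003  0.0148] turn [0.01 0.03 0.01]
```

View pics/s3.png

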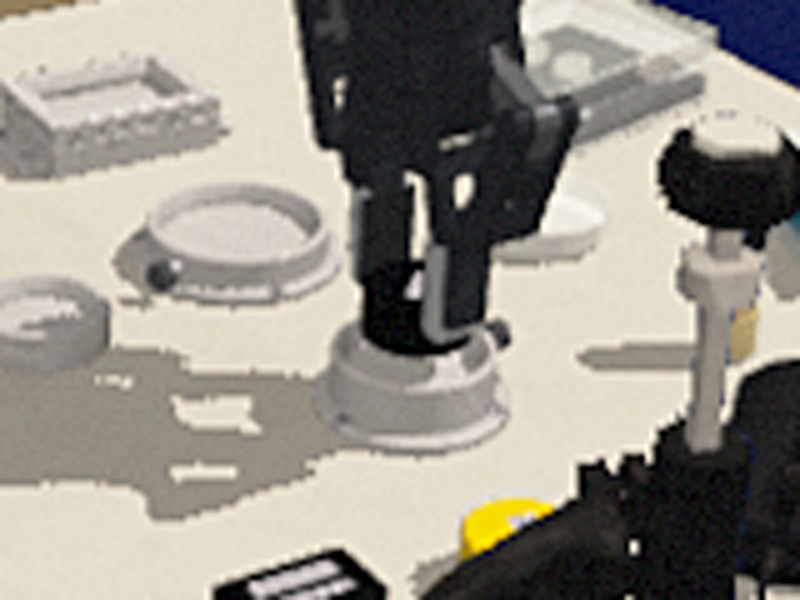

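The mount at crop (410,315) is above and inside the mouth of the narrow holder (415,370) and centred. I'll lower it gently.

Emit:
arm_command --series '[255,0.001,0,0.006,0,0,0,255,0.001,0,0.01,0,0,0,255,0.001,0,0.0125,0,0,0,255,0.001,0,0.0135,0,0,0,255,0.001,0,0.0145,0,0,0,255,0.001,0,0.015,0,0,0,255,0.001,0,0.0155,0,0,0,255,0.001,0,0.0155,0,0,0]'

```text
t: 8.5
eef_pos: [0.5622, 0.0726, 0.0432]
eef_rot: [0.0, 1.0, 0.0, -0.0]
ft_force: [-3.7, -0.9, 8.9]
grip_width: 0.433
grip_force: 61.0
```

```bash
python3 go.py 562 72.4 43 90
```

```text
pos [562.2  72.6  43.2] closing-dir yaw 90.0 tilt [-0.     0.001 -1.   ] F [-3.7 -0.9  8.9] w 0.433 61.0 nose 0.019 t 8.5 q [-0.51  0.35  0.4   1.89 -0.17  0.93  1.53]
shift [ 0.0002 -0.0002  0.0002] turn [ 0.03 -0.01 -0.  ]
```

Emit:
arm_command --series '[87,0,0,0,0,0,0,87,0,0,0,0,0,0,87,0,0,0,0,0,0,87,0,0,-0.01,0,0,0,87,0,0,-0.04,0,0,0,120,0,0,-0.08,0,0,0,120,0,0,-0.08,0,0,0,120,0,0,-0.08,0,0,0]'

```text
t: 9.5
eef_pos: [0.5619, 0.0726, 0.1222]
eef_rot: [0.0, 1.0, 0.0, 0.0]
ft_force: [-0.1, 0.5, -0.3]
grip_width: 0.53
grip_force: 0.0
```

```bash
python3 go.py 450.5 -28.1 60 90.2; python3 - <<'E'
from fit import *
for v in("top","scene"):
    p=optics.snapshot(v)
    for r in outline_of(p,"large_mount")[:3]:
        f,s=fit(p,"large_mount",(.562,.072,0),up(r["mask"]),False) if 0 else (None,None)
        b=r["box"]; print(v,round(r["p"],2),np.round(b,1),np.round(px2w(p,b[1]+b[3]/2,b[0]+b[2]/2,.03),4))
E
```

```text
pos [561.9  72.6 122.2] closing-dir yaw 90.0 tilt [ 0.  0. -1.] F [-0.1  0.5 -0.3] w 0.53 0.0 nose 0.019 t 9.5 q [-0.54  0.25  0.42  1.83 -0.12  1.08  1.49]
shift [ 0.1115 -0.1008  0.0621] turn [ 0.02  0.01 -0.2 ]
scene 0.89 [300.2 208.2  24.   17.5] [0.5601 0.0659 0.03  ]
scene 0.41 [322.1 250.3  16.7   7.1] [ 0.5176 -0.0463  0.03  ]
```

Emit:
arm_command --series '[120,0.04,-0.035,0,0,0,0,120,0.08,-0.07,0,0,0,0,120,0.1115,-0.101,0.01,0,0,0,120,0.1115,-0.101,0.04,0,0,0,120,0.1115,-0.101,0.062,0,0,0,120,0.1115,-0.101,0.062,0,0,0,120,0.1115,-0.101,0.062,0,0,0,120,0.1115,-0.101,0.062,0,0,0]'

```text
t: 10.7
eef_pos: [0.4514, -0.0283, 0.0609]
eef_rot: [-0.0, 1.0, 0.0, 0.001]
ft_force: [-0.7, 0.2, 0.5]
grip_width: 0.532
grip_force: 0.0
```

```bash
python3 go.py 450.8 -28.4 29 90;
```

```text
pos [451.4 -28.3  60.9] closing-dir yaw 90.0 tilt [ 0.002  0.    -1.   ] F [-0.7  0.2  0.5] w 0.532 0.0 nose 0.019 t 10.7 q [-0.47  0.09  0.49  2.15 -0.06  0.91  1.63]
shift [ 0.0007 -0.0001  0.0319] turn [0.01 0.1  0.01]
```

Descend and close.

Emit:
arm_command --series '[120,0.001,0,0.012,0,0,0,120,0.001,0,0.024,0,0,0,120,0.001,0,0.0315,0,0,0,120,0.001,0,0.0315,0,0,0,255,0.001,0,0.0315,0,0,0,255,0.001,0,0.0315,0,0,0,255,0.001,0,0.0315,0,0,0,255,0.001,0,0.0315,0,0,0]'

```text
t: 11.7
eef_pos: [0.4501, -0.0284, 0.0289]
eef_rot: [0.0, 1.0, 0.0, 0.001]
ft_force: [-0.4, -0.4, 3.5]
grip_width: 0.305
grip_force: 59.4
```

```bash
python3 go.py 450.8 -28.4 109 90;
```

```text
pos [450.1 -28.4  28.9] closing-dir yaw 90.0 tilt [ 0.001  0.    -1.   ] F [-0.4 -0.4  3.5] w 0.305 59.4 nose 0.019 t 11.7 q [-0.46  0.15  0.49  2.17 -0.1   0.84  1.66]
shift [-0.0008  0.     -0.0801] turn [ 0.01  0.06 -0.01]
```

Emit:
arm_command --series '[255,0,0,-0.03,0,0,0,255,0,0,-0.075,0,0,0,255,-0.021,0.058,-0.075,0,0,0.5,255,-0.042,0.117,-0.075,0,0,1,255,-0.063,0.176,-0.075,0,0,1.5,255,-0.084,0.235,-0.075,0,0,2,255,-0.105,0.294,-0.075,0,0,2,255,-0.126,0.352,-0.075,0,0,2]'

```text
t: 12.7
eef_pos: [0.5758, 0.3255, 0.1031]
eef_rot: [0.017, 1.0, -0.0, -0.0]
ft_force: [0.8, -0.4, 0.5]
grip_width: 0.314
grip_force: 59.4
```

```bash
python3 go.py 576.4 325.6 65 88;
```

```text
pos [575.8 325.5 103.1] closing-dir yaw 88.0 tilt [-0. -0. -1.] F [ 0.8 -0.4  0.5] w 0.314 59.4 nose 0.019 t 12.7 q [-0.77  0.45  0.28  1.6  -0.14  1.11  1.08]
shift [-0.0006  0.0001  0.0381] turn [-0.01 -0.03  0.01]
```

Emit:
arm_command --series '[255,-0.0005,0,0.015,0,0,0,255,-0.0005,0,0.03,0,0,0,255,-0.0005,0,0.042,0,0,0,255,-0.0005,0,0.042,0,0,0,255,-0.0005,0,0.042,0,0,0,255,-0.0005,0,0.042,0,0,0,255,-0.0005,0,0.042,0,0,0,255,-0.0005,0,0.042,0,0,0]'

```text
t: 13.7
eef_pos: [0.5762, 0.3237, 0.0619]
eef_rot: [0.017, 1.0, 0.0, 0.0]
ft_force: [0.1, -0.5, -0.3]
grip_width: 0.305
grip_force: 59.4
```

```bash
python3 - <<'E'
from h import *
p=optics.snapshot("scene"); q=optics.snapshot("top")
a=cv2.resize(p["image"][125:205,210:310],(500,400),interpolation=cv2.INTER_CUBIC)
b=cv2.resize(q["image"][130:210,150:209],(295,400),interpolation=cv2.INTER_CUBIC); b=cv2.convertScaleAbs(b,alpha=2)
cv2.imwrite("pics/s4.png",np.hstack([a,b]))
E
python3 go.py 576.4 325.6 44 88
```

```text
pos [576.1 323.7  61.7] closing-dir yaw 88.0 tilt [ 0.  0. -1.] F [-0.8 -1.2 -0.2] w 0.308 59.4 nose 0.019 t 13.8 q [-0.76  0.5   0.27  1.63 -0.15  1.04  1.09]
shift [-0.0002  0.0019  0.0177] turn [0.01 0.01 0.  ]
```

View pics/s4.png

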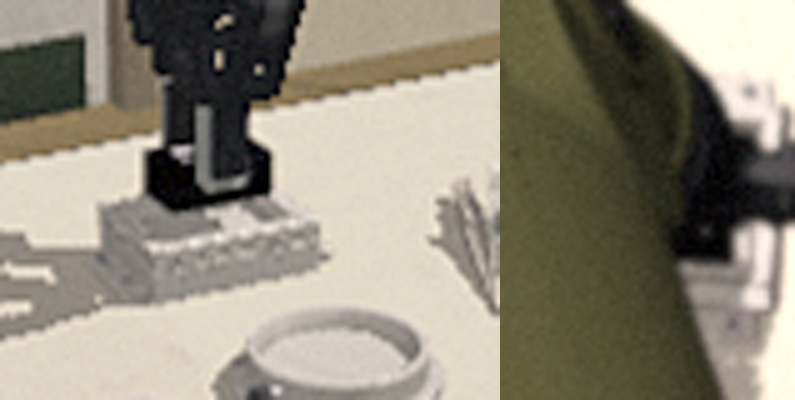

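The oblong mount at crop (208,180) hovers squarely over the slot holder (210,245). I'll correct y by 2 mm and lower.

Emit:
arm_command --series '[255,0,0.002,0.003,0,0,0,255,0,0.002,0.009,0,0,0,255,0,0.002,0.013,0,0,0,255,0,0.002,0.0155,0,0,0,255,0,0.002,0.0165,0,0,0,255,0,0.002,0.0175,0,0,0,255,0,0.002,0.0182,0,0,0,255,0,0.002,0.0185,0,0,0]'

```text
t: 14.8
eef_pos: [0.5763, 0.3256, 0.044]
eef_rot: [0.017, 1.0, 0.0, 0.0]
ft_force: [-2.7, -1.7, 6.3]
grip_width: 0.305
grip_force: 60.1
```

```bash
python3 go.py 576.4 325.6 44 88
```

```text
pos [576.3 325.6  44. ] closing-dir yaw 88.0 tilt [ 0.  0. -1.] F [-2.7 -1.7  6.3] w 0.305 60.1 nose 0.019 t 14.8 q [-0.76  0.52  0.27  1.63 -0.16  1.01  1.09]
shift [-0.0001 -0.     -0.    ] turn [ 0.02  0.01 -0.  ]
```

Emit:
arm_command --series '[120,0,0,0,0,0,0,120,0,0,0,0,0,0,120,0,0,0,0,0,0,120,0,0,-0.01,0,0,0,120,0,0,-0.04,0,0,0,57,0,0,-0.08,0,0,0,57,0,0,-0.08,0,0,0,57,0,0,-0.08,0,0,0]'

```text
t: 15.8
eef_pos: [0.576, 0.3255, 0.1232]
eef_rot: [0.017, 1.0, 0.0, 0.0]
ft_force: [-0.1, -0.4, 0.2]
grip_width: 0.777
grip_force: 0.0
```

```bash
python3 go.py 468.5 179.0 60 90
```

```text
pos [576.  325.5 123.2] closing-dir yaw 88.0 tilt [ 0.  0. -1.] F [-0.1 -0.4  0.2] w 0.777 0.0 nose 0.019 t 15.8 q [-0.78  0.43  0.29  1.58 -0.13  1.15  1.07]
shift [ 0.1023 -0.1502  0.0632] turn [ 0.01  0.01 -2.  ]
```

Emit:
arm_command --series '[57,0.034,-0.05,0,0,0,-1,57,0.068,-0.1,0,0,0,-2,57,0.102,-0.15,0,0,0,-2,57,0.102,-0.15,0.03,0,0,-2,57,0.102,-0.15,0.063,0,0,-2,57,0.102,-0.15,0.063,0,0,-2,57,0.102,-0.15,0.063,0,0,-2,57,0.102,-0.15,0.063,0,0,-2]'

```text
t: 16.8
eef_pos: [0.4699, 0.1797, 0.0611]
eef_rot: [-0.0, 1.0, 0.0, 0.001]
ft_force: [0.8, -0.1, -0.3]
grip_width: 0.775
grip_force: 0.0
```

```bash
python3 go.py 468.5 179.1 25.8 90
```

```text
pos [469.9 179.7  61.1] closing-dir yaw 90.0 tilt [ 0.002  0.001 -1.   ] F [ 0.8 -0.1 -0.3] w 0.775 0.0 nose 0.019 t 16.8 q [-0.72  0.2   0.33  2.03 -0.08  0.93  1.22]
shift [ 0.0015 -0.0006  0.0353] turn [0.05 0.1  0.01]
```

Emit:
arm_command --series '[57,0.001,-0.0005,0.012,0,0,0,57,0.001,-0.0005,0.024,0,0,0,57,0.001,-0.0005,0.035,0,0,0,57,0.001,-0.0005,0.035,0,0,0,57,0.001,-0.0005,0.035,0,0,0,255,0.001,-0.0005,0.035,0,0,0,255,0.001,-0.0005,0.035,0,0,0,255,0.001,-0.0005,0.035,0,0,0]'

```text
t: 17.8
eef_pos: [0.4685, 0.1789, 0.0262]
eef_rot: [0.0, 1.0, 0.0, 0.0]
ft_force: [-1.9, -0.7, 6.4]
grip_width: 0.582
grip_force: 60.9
```

```bash
python3 - <<'E'
from h import *
p=optics.snapshot("scene"); cv2.imwrite("pics/s5.png",cv2.resize(p["image"][160:250,190:310],(800,600),interpolation=cv2.INTER_CUBIC))
E
python3 go.py 468.5 179.1 25.8 90
```

```text
pos [468.5 179.   26.2] closing-dir yaw 90.0 tilt [ 0.001  0.001 -1.   ] F [-0.8 -1.1  5.8] w 0.58 60.9 nose 0.019 t 17.85 q [-0.71  0.25  0.32  2.05 -0.1   0.85  1.24]
shift [0.     0.0001 0.0004] turn [ 0.05  0.05 -0.  ]
```

View pics/s5.png

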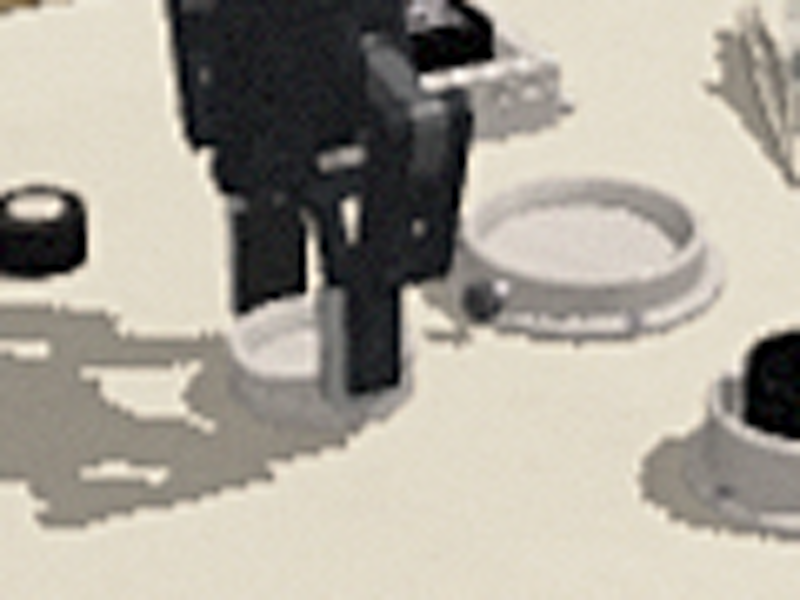

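The near fingertip ends at crop (345–400,395) on the bush wall, whose lower edge is at about (370,425). I'll check the tip height numerically.

```bash
python3 - <<'E'
from h import *
p=optics.snapshot("scene")
f=lambda X:[int(round(k)) for k in (lambda rc:((rc[1]-190)*6.667,(rc[0]-160)*6.667))(w2px(p,X))]
for z in (.006,.008,.010,.012): print(z,[f((x,y,z)) for x in(.4575,.4795) for y in(.153,.147,.1385)])
E
```

```text
0.006 [[314, 411], [324, 420], [339, 434], [386, 392], [396, 401], [411, 414]]
0.008 [[314, 404], [324, 414], [339, 428], [385, 385], [396, 395], [411, 408]]
0.01 [[314, 398], [324, 407], [339, 421], [385, 379], [396, 388], [411, 401]]
0.012 [[314, 391], [324, 401], [339, 415], [385, 372], [396, 382], [411, 395]]
```

Emit:
arm_command --series '[255,0,0,-0.02,0,0,0,255,0,0,-0.05,0,0,0,255,-0.035,0.008,-0.05,0,0,0,255,-0.07,0.016,-0.05,0,0,0,255,-0.0985,0.0235,-0.05,0,0,0,255,-0.0985,0.0235,-0.04,0,0,0,255,-0.0985,0.0235,-0.03,0,0,0,255,-0.0985,0.0235,-0.03,0,0,0]'

```text
t: 18.9
eef_pos: [0.5645, 0.2017, 0.0536]
eef_rot: [-0.0, 1.0, -0.001, -0.002]
ft_force: [0.6, -0.0, -1.6]
grip_width: 0.582
grip_force: 62.3
```

```bash
python3 go.py 566.9 202.4 35.2 90; python3 - <<'E'
from h import *
p=optics.snapshot("scene"); cv2.imwrite("pics/s6.png",cv2.resize(p["image"][140:230,220:340],(800,600),interpolation=cv2.INTER_CUBIC))
E
```

```text
pos [564.5 201.7  53.6] closing-dir yaw 90.0 tilt [-0.003 -0.001 -1.   ] F [ 0.6 -0.  -1.6] w 0.582 62.3 nose 0.019 t 18.9 q [-0.66  0.4   0.33  1.79 -0.15  0.98  1.3 ]
shift [-0.0024  0.0007  0.0184] turn [-0.06 -0.19  0.01]
```

View pics/s6.png

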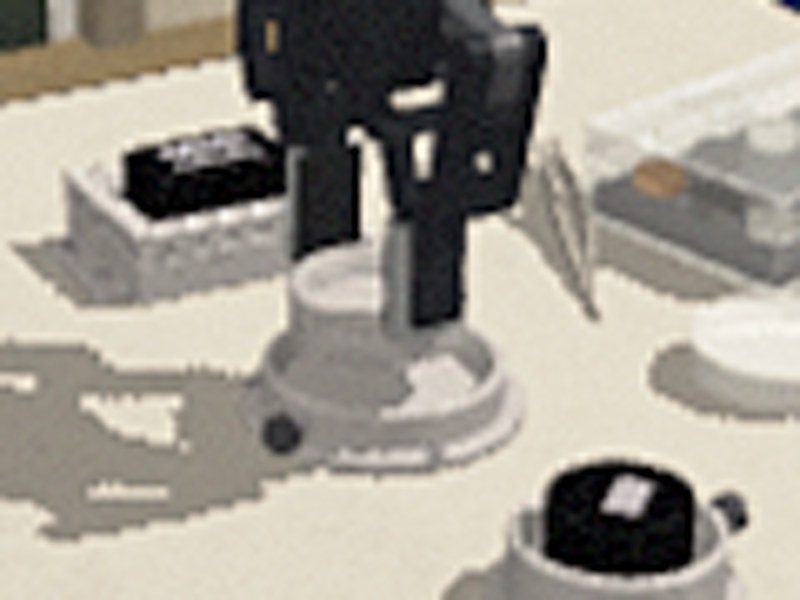

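The bush at crop (370,300) is centred above the wide bore (385,380). The oblong and large mounts sit level in their holders. I'll re-read the state once settled.

```bash
python3 go.py 566.9 202.4 35.2 90
```

```text
pos [565.2 201.9  54.3] closing-dir yaw 90.0 tilt [-0.002 -0.    -1.   ] F [ 0.1 -0.  -0.8] w 0.577 62.3 nose 0.019 t 18.95 q [-0.66  0.4   0.33  1.79 -0.15  0.98  1.3 ]
shift [-0.0018  0.0005  0.0191] turn [-0.03 -0.11  0.  ]
```

Emit:
arm_command --series '[255,0,0,0,0,0,0,255,0,0,0.005,0,0,0,255,0,0,0.01,0,0,0,255,0,0,0.014,0,0,0,255,0,0,0.0165,0,0,0,255,0,0,0.018,0,0,0,255,0,0,0.0185,0,0,0,255,0,0,0.019,0,0,0]'

```text
t: 19.95
eef_pos: [0.5666, 0.2023, 0.0362]
eef_rot: [-0.0, 1.0, 0.0, 0.0]
ft_force: [0.6, 0.3, -0.6]
grip_width: 0.579
grip_force: 62.3
```

```bash
python3 go.py 566.9 202.4 35.2 90
```

```text
pos [566.6 202.3  36.2] closing-dir yaw 90.0 tilt [ 0.  0. -1.] F [ 0.6  0.3 -0.6] w 0.579 62.3 nose 0.019 t 19.95 q [-0.66  0.42  0.33  1.8  -0.16  0.94  1.31]
shift [-0.0003  0.0001  0.001 ] turn [0.01 0.02 0.  ]
```

Emit:
arm_command --series '[255,0,0,0.0005,0,0,0,255,0,0,0.001,0,0,0,255,0,0,0.0013,0,0,0,255,0,0,0.0015,0,0,0,255,0,0,0.0015,0,0,0,255,0,0,0.0015,0,0,0,255,0,0,0.0015,0,0,0,255,0,0,0.0015,0,0,0]'

```text
t: 20.95
eef_pos: [0.5666, 0.2023, 0.0353]
eef_rot: [0.0, 1.0, 0.0, 0.0]
ft_force: [-2.5, -1.2, 6.3]
grip_width: 0.575
grip_force: 63.0
```

Emit:
arm_command --series '[57,0,0,0,0,0,0,57,0,0,0,0,0,0,57,0,0,0,0,0,0,57,0,0,-0.01,0,0,0,57,0,0,-0.04,0,0,0,115,0,0,-0.08,0,0,0,115,0,0,-0.08,0,0,0,115,0,0,-0.08,0,0,0]'

```text
t: 21.95
eef_pos: [0.5664, 0.2023, 0.1147]
eef_rot: [-0.0, 1.0, 0.0, 0.0]
ft_force: [1.5, 0.9, -0.8]
grip_width: 0.547
grip_force: 0.0
```

```bash
python3 go.py 433 292.5 60 90; python3 - <<'E'
from h import *
p=optics.snapshot("top"); im=p["image"]
print([ (round(r["p"],2),np.round(r["pixel"],1),np.round(px2w(p,*r["pixel"],0),4)) for r in mark_of(p,"small_mount")[:2]])
# dark blob of the small mount
r0,c0=[int(v) for v in w2px(p,(.432,.291,.01))]; w=im[r0-15:r0+15,c0-15:c0+15].max(axis=2)
m=(w<45).astype(np.uint8); n,l,st,ce=cv2.connectedComponentsWithStats(m); k=1+st[1:,4].argmax()
cs=max(cv2.findContours((l==k).astype(np.uint8),0,1)[0],key=cv2.contourArea); (x,y),r=cv2.minEnclosingCircle(cs); print(st[k],x+c0-15,y+r0-15,r,np.median(w)); print(px2w(p,y+r0-15,x+c0-15,.012))
E
```

```text
pos [566.4 202.3 114.7] closing-dir yaw 90.0 tilt [ 0.  0. -1.] F [ 1.5  0.9 -0.8] w 0.547 0.0 nose 0.019 t 21.95 q [-0.68  0.33  0.35  1.75 -0.12  1.09  1.28]
shift [0.1334 0.0902 0.0547] turn [0.02 0.01 0.  ]
[(0.46, array([250.4, 210.4]), array([0.4271, 0.2886, 0.    ]))]
[  7   0  23  30 445] 215.31818199157715 246.5 15.965584754943848 47.0
[0.43493016 0.27768269 0.012     ]
```

The threshold was poor, but the earlier silhouette fit of (432, 292) sat on the disc in the overlay, so I'll use it with the −0.8 mm y bias.

Emit:
arm_command --series '[115,0.04,0.027,0,0,0,0,115,0.08,0.054,0,0,0,0,115,0.12,0.081,0,0,0,0,115,0.134,0.089,0.02,0,0,0,115,0.134,0.089,0.054,0,0,0,115,0.134,0.089,0.054,0,0,0,115,0.134,0.089,0.054,0,0,0,115,0.134,0.089,0.054,0,0,0]'

```text
t: 23.05
eef_pos: [0.4336, 0.2915, 0.0617]
eef_rot: [0.0, 1.0, 0.001, 0.001]
ft_force: [0.3, -0.2, 0.2]
grip_width: 0.546
grip_force: 0.0
```

```bash
python3 go.py 432.3 291.3 27 90; python3 - <<'E'
from h import *
p=optics.snapshot("scene"); q=optics.snapshot("top")
a=cv2.resize(p["image"][150:230,150:250],(500,400),interpolation=cv2.INTER_CUBIC)
b=cv2.resize(q["image"][215:275,180:225],(300,400),interpolation=cv2.INTER_CUBIC); b=cv2.convertScaleAbs(b,alpha=2)
cv2.imwrite("pics/s7.png",np.hstack([a,b]))
E
```

```text
pos [433.6 291.5  61.7] closing-dir yaw 90.0 tilt [ 0.002  0.001 -1.   ] F [ 0.3 -0.2  0.2] w 0.546 0.0 nose 0.019 t 23.05 q [-0.88  0.23  0.26  1.98 -0.07  0.94  0.99]
shift [ 0.0013 -0.0002  0.0347] turn [ 0.07  0.1  -0.05]
```

View pics/s7.png

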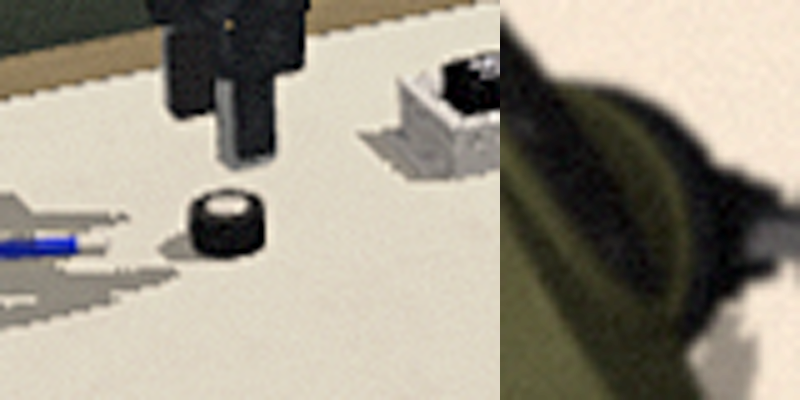

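The small mount is at crop (227,222), i.e. col 195.5, row 194.6, upright and under the fingers. One cross-check of that position.

```bash
python3 - <<'E'
from h import *
p=optics.snapshot("scene"); print(px2w(p,194.6,195.5,.0085))
E
python3 go.py 432.3 291.3 27 90
```

```text
[0.43413352 0.28507805 0.0085    ]
pos [433.1 291.5  61.4] closing-dir yaw 90.0 tilt [ 0.001  0.001 -1.   ] F [ 0.3  0.5 -0.3] w 0.548 0.0 nose 0.019 t 23.2 q [-0.88  0.23  0.26  1.98 -0.07  0.94  0.99]
shift [ 0.0009 -0.0002  0.0344] turn [ 0.06  0.07 -0.03]
```

Emit:
arm_command --series '[115,0.0005,-0.001,0.012,0,0,0,115,0.0005,-0.001,0.024,0,0,0,115,0.0005,-0.001,0.0345,0,0,0,115,0.0005,-0.001,0.0345,0,0,0,255,0.0005,-0.001,0.0345,0,0,0,255,0.0005,-0.001,0.0345,0,0,0,255,0.0005,-0.001,0.0345,0,0,0,255,0.0005,-0.001,0.0345,0,0,0]'

```text
t: 24.2
eef_pos: [0.4323, 0.2905, 0.0264]
eef_rot: [0.0, 1.0, 0.0, 0.0]
ft_force: [0.9, 0.2, 1.3]
grip_width: 0.317
grip_force: 59.2
```

```bash
python3 go.py 566.8 202.3 77 90
```

```text
pos [432.3 290.5  26.4] closing-dir yaw 90.0 tilt [ 0.001  0.001 -1.   ] F [0.9 0.2 1.3] w 0.317 59.2 nose 0.019 t 24.2 q [-0.87  0.28  0.26  2.   -0.09  0.87  1.01]
shift [-0.1345 -0.0882 -0.0505] turn [ 0.04  0.04 -0.  ]
```

Emit:
arm_command --series '[255,0,0,-0.025,0,0,0,255,0,0,-0.055,0,0,0,255,-0.045,-0.03,-0.055,0,0,0,255,-0.09,-0.06,-0.055,0,0,0,255,-0.135,-0.088,-0.055,0,0,0,255,-0.135,-0.088,-0.045,0,0,0,255,-0.135,-0.088,-0.04,0,0,0,255,-0.135,-0.088,-0.04,0,0,0]'

```text
t: 25.2
eef_pos: [0.5653, 0.2035, 0.0652]
eef_rot: [-0.001, 1.0, 0.0, -0.001]
ft_force: [-1.0, 0.5, -0.2]
grip_width: 0.31
grip_force: 59.1
```

```bash
python3 - <<'E'
from h import *
p=optics.snapshot("scene"); cv2.imwrite("pics/s8.png",cv2.resize(p["image"][140:230,220:340],(800,600),interpolation=cv2.INTER_CUBIC))
E
python3 go.py 567.2 202.3 44.4 90
```

```text
pos [565.7 203.6  65.7] closing-dir yaw 90.1 tilt [-0.001  0.    -1.   ] F [0.3 0.1 0.4] w 0.314 59.1 nose 0.019 t 25.25 q [-0.67  0.38  0.34  1.78 -0.15  1.    1.3 ]
shift [-0.0016 -0.0013  0.0213] turn [ 0.02 -0.07  0.14]
```

View pics/s8.png

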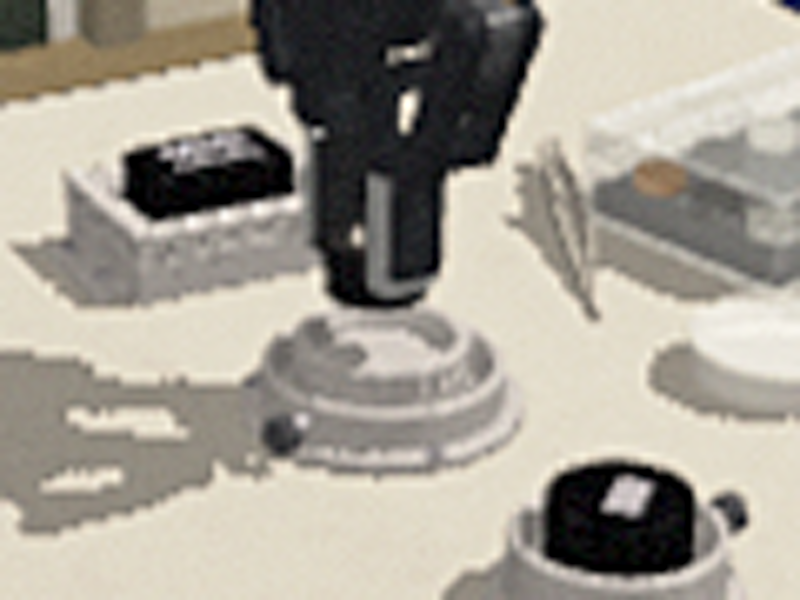

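The bush is seated level at crop (385,350), with the small mount held upright above its centre (375,280). Lowering.

Emit:
arm_command --series '[255,0,-0.0002,0.003,0,0,0,255,0,-0.0002,0.009,0,0,0,255,0,-0.0002,0.014,0,0,0,255,0,-0.0002,0.018,0,0,0,255,0,-0.0002,0.02,0,0,0,255,0,-0.0002,0.0205,0,0,0,255,0,-0.0002,0.021,0,0,0,255,0,-0.0002,0.021,0,0,0]'

```text
t: 26.25
eef_pos: [0.5671, 0.202, 0.0452]
eef_rot: [0.0, 1.0, 0.0, 0.0]
ft_force: [-0.2, -0.3, -0.2]
grip_width: 0.314
grip_force: 59.1
```

```bash
python3 go.py 567.2 202.3 44.4 90
```

```text
pos [567.1 202.   45.2] closing-dir yaw 90.0 tilt [ 0.  0. -1.] F [-0.2 -0.3 -0.2] w 0.314 59.1 nose 0.019 t 26.25 q [-0.67  0.41  0.34  1.8  -0.16  0.96  1.31]
shift [-0.0001  0.0003  0.0008] turn [ 0.01  0.01 -0.01]
```

Emit:
arm_command --series '[255,0,0,0.0004,0,0,0,255,0,0,0.0007,0,0,0,255,0,0,0.001,0,0,0,255,0,0,0.0012,0,0,0,255,0,0,0.0013,0,0,0,255,0,0,0.0013,0,0,0,255,0,0,0.0013,0,0,0,255,0,0,0.0013,0,0,0]'

```text
t: 27.25
eef_pos: [0.5671, 0.202, 0.0444]
eef_rot: [0.0, 1.0, 0.0, 0.0]
ft_force: [-2.8, -1.5, 6.0]
grip_width: 0.316
grip_force: 59.7
```

Contact is at the expected 44.4 mm, so the mount is home. Release and rise.

Emit:
arm_command --series '[120,0,0,0,0,0,0,120,0,0,0,0,0,0,120,0,0,0,0,0,0,120,0,0,-0.01,0,0,0,120,0,0,-0.04,0,0,0,120,0,0,-0.09,0,0,0,120,0,0,-0.14,0,0,0,120,0,0,-0.14,0,0,0]'

```text
t: 28.25
eef_pos: [0.57, 0.2029, 0.1896]
eef_rot: [0.0, 1.0, 0.002, 0.005]
ft_force: [-0.6, -1.1, 0.8]
grip_width: 0.53
grip_force: 0.0
```

Emit:
arm_command --series '[120,0.02,-0.06,0,0,0,0,120,0.04,-0.12,0,0,0,0,120,0.06,-0.18,0,0,0,0,120,0.06,-0.24,0,0,0,0,120,0.06,-0.3,0,0,0,0,120,0.06,-0.36,0,0,0,0,120,0.06,-0.36,0,0,0,0,120,0.06,-0.36,0,0,0,0]'

```text
t: 29.25
eef_pos: [0.5066, -0.1574, 0.1832]
eef_rot: [0.0, 1.0, 0.0, -0.0]
ft_force: [0.4, 0.2, -0.4]
grip_width: 0.53
grip_force: 0.0
```

```bash
python3 - <<'E'
from h import *
p=optics.snapshot("scene"); q=optics.snapshot("top")
a=cv2.resize(p["image"][150:250,225:345],(480,400),interpolation=cv2.INTER_CUBIC)
b=cv2.resize(q["image"][100:220,165:350],(617,400),interpolation=cv2.INTER_CUBIC)[:, :]; b=cv2.convertScaleAbs(cv2.resize(b,(320,207)),alpha=2)
b=cv2.copyMakeBorder(b,0,193,0,0,cv2.BORDER_CONSTANT)
cv2.imwrite("pics/s9.png",np.hstack([a,b]))
s=robot.get_state(); print(s["t"],s["eef_pos"],s["ft_force"])
E
```

```text
29.35 [ 0.50706188 -0.15607555  0.18329395] [-0.1588019  -0.67426682  0.16462969]
```

View pics/s9.png

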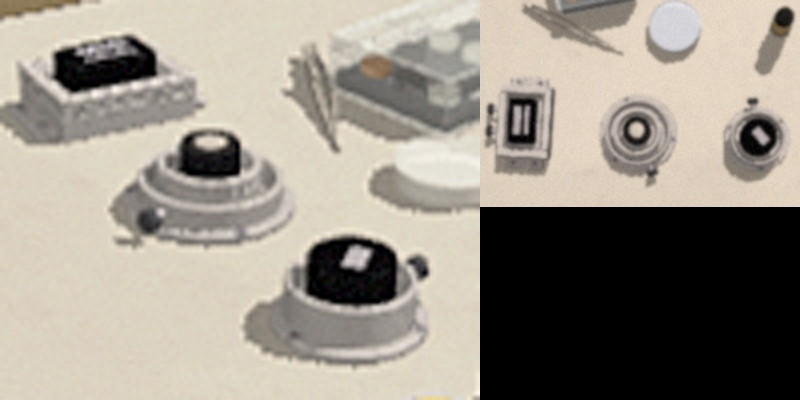

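All four parts sit level in their holders: oblong at crop (105,62), bush with the small mount at (210,165), and large mount at (350,272). The vial and dish are where they were. I'll move clear of the stand magnifier before handing in.

Emit:
arm_command --series '[120,0,0,-0.04,0,0,0,120,0,0.03,-0.08,0,0,0,120,0,0.08,-0.12,0,0,0,120,0,0.13,-0.12,0,0,0,120,0,0.13,-0.12,0,0,0,120,0,0.13,-0.12,0,0,0,120,0,0.13,-0.12,0,0,0,120,0,0.13,-0.12,0,0,0]'

```text
t: 30.35
eef_pos: [0.5069, -0.029, 0.3036]
eef_rot: [0.001, 1.0, -0.0, -0.0]
ft_force: [-0.1, -0.6, -0.3]
grip_width: 0.526
grip_force: 0.0
```

```bash
python3 -c "
from rig import robot,order
print(robot.get_state()['eef_pos'],robot.get_state()['ft_force']); print(order.finish_job())"
```

```text
[ 0.50685945 -0.02896814  0.30356557] [-0.12088003 -0.57417275 -0.31891369]
the job is handed in; nothing more can be done
None
```

The job is handed in at about 30 s: all four parts were set down gently and sit level, each home on its pocket floor by contact height; I never went near the vial, dish, caliper or yellow look-alike, and the hand-in call gave no verdict.

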